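Raise the router lift by one turn and lock it

TASK

Set the router table for its next pass: push the lift's hand wheel round by its upright handle through exactly one full turn, clockwise seen from above, then push the lock lever over to its far stop so that the lift is locked. Only push: do not force anything, touch the cutter or disturb the loose things lying on the table top round the wheel.

Things in the scene. Friction and masses are not known exactly. Their poses are not given: they have to be found in the camera images.
- router_top: Router table top: grey laminated board 370 (x) x 480 (y) x 18 mm lying on the bench, with an aluminium plate let into it and, towards its far (+x) edge, a plywood fence along y whose face lies 56 mm in +x of the origin and whose top is 78 mm above the bench. Origin: on the board's underside, midway along y and 210 mm behind the front (-x) edge. The plate's face is 20 mm above the origin. All the directions given for the lever are in this board's axes. It does not move.
- wheel_centre (a point): Point on the upright axis of the lift's hand wheel, at the height of the rim's middle, 36 mm above the aluminium plate. The wheel is dark steel, 125 mm across, with three spokes; its rim is a 15 mm round bar, so the rim's top is 7.5 mm above this point. It lies at (-55, +100) mm in the board's axes. Fixed; the yaw of its frame means nothing.
- wheel_handle (a point): Middle of the upright black handle on the rim of the hand wheel: a round grip 22 mm in diameter that stands from the rim to 24.5 mm above this point, with its axis 55 mm from the wheel's axis. The point is 31.5 mm above wheel_centre. It circles the wheel's axis and stays upright; it may start anywhere on the circle.
- lift_wheel (a joint): Turn of the hand wheel in rad, clockwise seen from above counting up; it starts at 0 and one full turn is 6.283. It is a stiff screw: about 4 N at the handle turns it, and it stays where it is left. One turn raises the cutter by 2 mm.
- lock_lever (a joint): Angle of the lock lever in rad: 0 to 0.15 at the start (unlocked), 1.10 at the far stop (locked); it grows anticlockwise seen from above. About 3 N at its knob moves it, rising to about 8 N over the last 0.3 rad, where its cam presses a small brass pad on to the wheel's collar; it stays where it is left. Locking may turn the wheel by up to 0.04 rad; once locked, the wheel is several times stiffer.
- lock_knob (a point): Middle of the lock lever's upright black knob, 24 mm in diameter, its top 23 mm above this point and its foot 23 mm below. The lever is a steel arm 100 mm long from its pivot to the knob, low over the plate beside the wheel, on the wheel's -y side. At angle 0 the arm points 143 degrees clockwise from the board's +x axis (that is to its -x and -y), at 1.10 rad 80 degrees clockwise (nearly to its -y).
- lock_pivot (a point): Point on the upright axis of the lock lever's pivot, at the height of lock_knob, 100 mm from it. It lies at (-55, +45) mm in the board's axes, 55 mm from the wheel's axis. Fixed.
- cutter: The router cutter, 19 mm across, standing about 18 mm out of the round opening in the plate, at the fence, at (+50, 0) mm in the board's axes. Not to be touched.
- setup_block: Loose brass setting block 12 x 26 x 50 mm, upright on the board near the wheel. Origin: centre of its underside. To be left alone.
- spanner: Loose flat steel spanner about 150 mm long lying on the board beyond the lever. To be left alone.
- pencil: Loose flat carpenter's pencil, 175 x 13 x 7 mm, lying near the front edge of the board. To be left alone.
- collet_nut: Loose dark steel collet nut, a ring 28 mm across and 16 mm high, on the board to the left of the wheel. To be left alone.
- screw_tin: Loose round steel tin, 50 mm across and 28 mm high, on the board's front right part. To be left alone.

How it is judged:
By the outcome, as a careful person would: the job done as asked, in the order asked, and still so for the second after the job is handed in, with the robot touching nothing.
It also fails if it takes over 70 s, if anything falls off the work surface, if the arm or the gripper's body presses on something with over 40 N, if the wrist force passes 120 N, or if a joint passes its speed limit or range.

ROBOT

A 6-joint arm with a two-finger parallel gripper is mounted at the origin on the work surface. World frame = base frame: x ahead of the robot, y to its left, z up, the work surface at z = 0. Lengths are in m, angles in rad, forces in N, time in s.
With the tool pointing down it reaches from about 0.3 to 0.775 m from the base axis. Payload 14.6 kg.
Tool frame: the origin (TCP) lies at the very end of the fingers, on their centre line; the grasp point (between the pads) lies 19 mm behind it; y points along the fingers, z is the direction in which the jaws open and shut, and the axes are right-handed (so a half turn about y gives the same grasp; the last joint's range is limited). The gripper opens to 94 mm and grips with 3 to 60 N. Pads are 16 mm wide; open, the fingers measure 119 mm over their backs; the gripper's body (75 mm by 177 mm) begins 78 mm behind the grasp point.
Start: joints at [1.144, 0.3, 1.521, -0, 1.321, -0.067], TCP at [0.194, 0.515, 0.205] pointing down, gripper open.
Joint ranges: [-3.03, 3.03], [-0.79, 2.21], [0.23, 2.52], [-1.04, 4.18], [0, 3.07], [-2.55, 2.55]. Speed limits (rad/s): [2.22, 2.22, 2.57, 3.14, 3.14, 3.14].

INTERFACE

Orientations are given as [roll, pitch, yaw] about the fixed x, y, z axes, in that order (R = Rz(yaw) Ry(pitch) Rx(roll)).
In Python, from station import get_obs, camera, job gives the robot as it stands.
- The arm moves only by the tool step_arm, never from a script. Its argument "targets" is a list of rows, each a list of 6 numbers: the shift along the tool's x, y, z in mm, then the turn, a rotation vector about the tool's x, y, z in degrees. In form: [[dx, dy, dz, rx, ry, rz], ...]. A call has 1 to 12 rows; each row shifts and turns the commanded pose from where the row before left it, along the tool's axes as they then stand; what a row does not reach is not made up. A row lasts 1/8 s, in which the tool goes at most 62.5 mm and 10.7 degrees, less where a joint would pass 70% of its speed; a pose out of reach is approached as far as the arm can. A call is refused whole if a number of a shift passes 62.5 or a number of a turn 10.7, either way. A call with a gripper value outside its range is refused whole. "gripper" is the opening, from -1 (shut) to 1 (fully open), set as the call begins (left out, the last holds). The fingers move at their own pace and stop on an object; "squeeze" is the grip in N (left out, the last holds). Time passes only in rows, so rows that do not move let the fingers close. It gives the time, the measured TCP pose, the force and the opening at its end, in the units of the state.
- get_obs(): the state, without advancing time (a new reading comes with each control period).
- camera(name): name is "scene" or "top"; returns a dict with "pixels" (384x512x3 uint8, red, green, blue), "intrinsics" (3x3 intrinsics, pixels), "k1" (the pictures are not rectified: a ray, as slopes to the right and down, at radius r is drawn at 1 + k1 r^2 times it, then the intrinsics apply), "R" (3x3) and "t" (3): a world point X has camera coordinates R X + t. Camera axes: x right, y down, z forward; pixel columns grow to the right and rows downward; lengths in m; the calibration is good to about 2 mm. A picture is of the moment at which its call begins. There is no depth.
- job.hand_in(): hands the job in, once; it reports no verdict.
The state is a dict: "time_s": time; "qpos": joint angles; "joint_vel": joint speeds; "tau": joint torques, N m; "ee_pos": TCP position; "eef_rot": TCP orientation; "force": force on the tool from outside, world axes, zero at the start; "moment": the same for the moment, N m; "grip_width": finger opening in m.
Only numpy, scipy, OpenCV 4.12 (cv2) and the standard library are available. Lean on these libraries where they do the work, as an engineer would, in place of code of your own. Each camera call takes 0.05 s, during which the arm holds its last target.

## Working session

There is one attempt and no reset: what is moved stays moved. The work goes in short steps, Python scripts to look and compute and a tool call to move; the robot and the scene stay as the last step left them, time stands still between calls to the robot, and variables do not carry over. Pictures are saved under pics/ and viewed, and the job is handed in when it is done.

Besides the shell and the picture viewer there is one more tool, called after ">>>" by a JSON object that holds its "api" and its "payload", one argument or row to a line. step_arm: Moves the arm, as the interface text tells. Its arguments: {"type":"object","properties":{"targets":{"type":"array","items":{"type":"array","items":{"type":"number"}}},"gripper":{"type":"number"},"squeeze":{"type":"number"}},"required":["targets"]}

```bash
mkdir -p pics; ls; python3 - <<'E'
from station import get_obs, camera
import cv2
print(get_obs())
for n in("scene","top"):
    c=camera(n); cv2.imwrite(f"pics/{n}0.png",c["pixels"][:,:,::-1])
    print(n,c["intrinsics"],c["k1"],c["R"],c["t"])
E
```

```text
pics
{'time_s': 0.0, 'qpos': array([ 1.14440694e+00,  3.00494591e-01,  1.52158455e+00, -6.81739044e-06,
        1.32070607e+00, -6.65626395e-02]), 'joint_vel': array([-0.00044381, -0.00113302, -0.00132449,  0.00106629, -0.00059386,
       -0.00013613]), 'tau': array([-2.27492710e-03, -5.31806874e+01, -3.52742136e+01,  7.07335328e-02,
        2.43918621e-02, -1.22786423e-04]), 'ee_pos': array([0.19353626, 0.51453896, 0.20487198]), 'eef_rot': array([-1.57198668e+00,  7.27322724e-05, -3.59825098e-01]), 'force': array([0.13338615, 0.01795524, 0.30457412]), 'moment': array([-0.00702735,  0.02656143,  0.00854094]), 'grip_width': 0.09368134283308889}
scene [[456.9271119    0.         264.49438237]
 [  0.         456.9271119  192.90189894]
 [  0.           0.           1.        ]] -0.07859539452113733 [[-0.80410457  0.59414905 -0.0200688 ]
 [ 0.42800716  0.55516401 -0.71316393]
 [-0.4125842  -0.58204797 -0.70070996]] [ 0.45514659 -0.18667768  1.29823176]
top [[488.73125405   0.         253.00930996]
 [  0.         488.73125405 201.56233205]
 [  0.           0.           1.        ]] -0.15467938143815252 [[ 1.27912728e-02 -9.99916625e-01  1.76810536e-03]
 [-9.90349091e-01 -1.29128873e-02 -1.37992517e-01]
 [ 1.38003843e-01  1.40583961e-05 -9.90431693e-01]] [-0.02267619  0.56557526  1.08640343]
```

View pics/scene0.png

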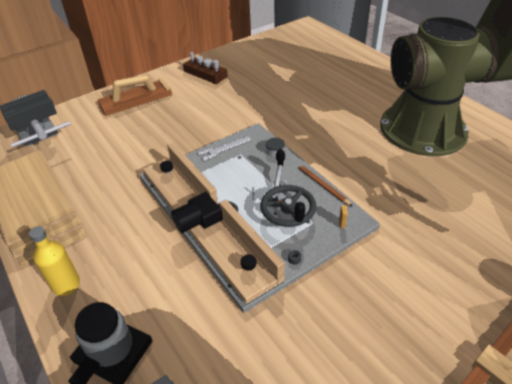

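View pics/top0.png

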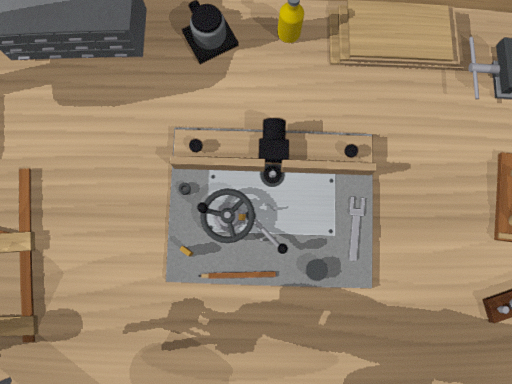

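```bash
cat > h.py <<'E'
import numpy as np, cv2
from station import get_obs, camera
def ray(c,uv):
    uv=np.atleast_2d(np.float64(uv)); K=c["intrinsics"]
    d=np.array([c["k1"],0,0,0,0],float)
    p=cv2.undistortPoints(uv[:,None],K,d)[:,0]
    dirs=np.c_[p,np.ones(len(p))]@c["R"]; o=-c["R"].T@c["t"]
    return o,dirs
def onz(c,uv,z):
    o,d=ray(c,uv); return o+d*((z-o[2])/d[:,2])[:,None]
def proj(c,X):
    X=np.atleast_2d(np.float64(X)); r,_=cv2.Rodrigues(c["R"])
    return cv2.projectPoints(X,r,c["t"],c["intrinsics"],np.array([c["k1"],0,0,0,0],float))[0][:,0]
E
python3 - <<'E'
import cv2
a=cv2.imread("pics/top0.png")[120:300,155:385]; cv2.imwrite("pics/topz.png",cv2.resize(a,None,fx=3.4,fy=3.3,interpolation=cv2.INTER_CUBIC))
a=cv2.imread("pics/scene0.png")[115:315,130:390]; cv2.imwrite("pics/scenez.png",cv2.resize(a,None,fx=3,fy=3,interpolation=cv2.INTER_CUBIC))
E
```

```text
(no output)
```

View pics/topz.png

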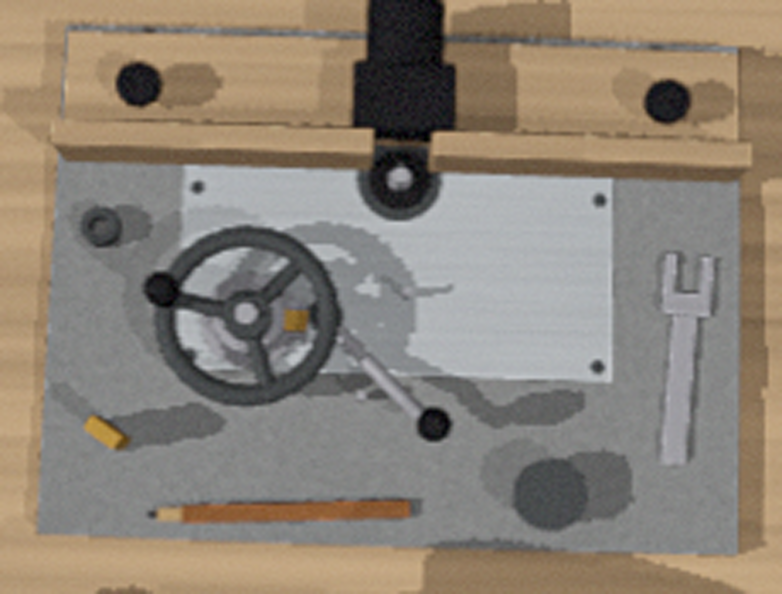

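View pics/scenez.png

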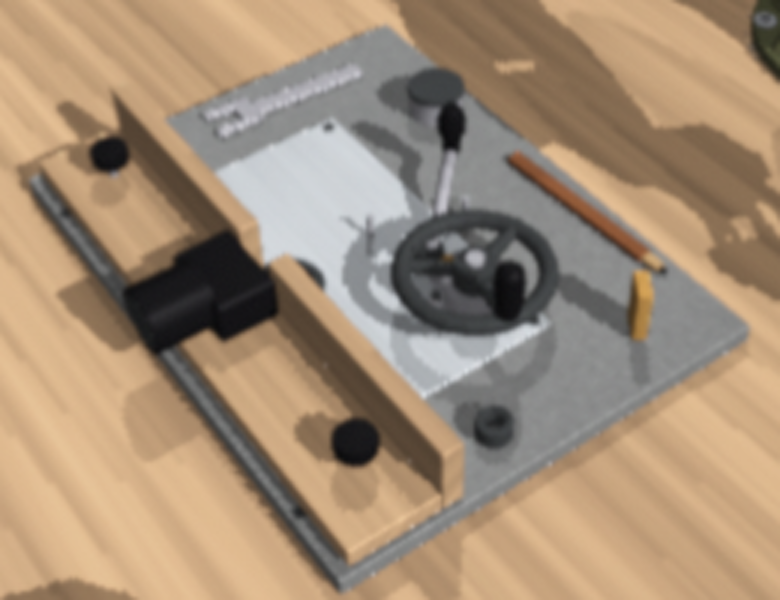

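```bash
python3 - <<'E'
from h import *
for n,box in(("top",(155,180,300,270)),("scene",(250,140,320,232))):
    c=camera(n); g=c["pixels"].max(2); x0,y0,x1,y1=box
    for th in (30,40,55,85):
        m=np.zeros_like(g); m[y0:y1,x0:x1]=(g[y0:y1,x0:x1]<th)
        N,l,s,ce=cv2.connectedComponentsWithStats(m)
        print(n,th,[(s[i].tolist(),ce[i].round(1).tolist()) for i in range(1,N) if s[i,4]>15])
c=camera("top")
f=lambda p:(np.array(p)+.5)/[3.4,3.3]+[155,120]-.5
B=onz(c,[f((37,533)),f((740,555))],.018);print(B)
v=B[0]-B[1];print(np.linalg.norm(v),np.degrees(np.arctan2(v[1],v[0])))
P=onz(c,[f((611,178)),f((611,382)),f((184,165))],.020);print(P)
E
```

```text
top 30 [([199, 203, 8, 10, 41], [203.3, 208.3]), ([279, 244, 8, 9, 31], [282.8, 247.7])]
top 40 [([267, 180, 12, 3, 27], [272.3, 180.8]), ([198, 203, 10, 10, 74], [202.6, 207.5]), ([278, 244, 9, 9, 60], [282.2, 248.0])]
top 55 [([266, 180, 13, 4, 37], [272.2, 181.1]), ([198, 203, 20, 11, 110], [204.2, 208.1]), ([205, 220, 18, 18, 32], [211.9, 229.7]), ([278, 244, 10, 9, 71], [282.2, 248.1])]
top 85 [([262, 180, 21, 6, 94], [272.0, 182.1]), ([179, 183, 12, 12, 112], [184.8, 188.5]), ([197, 189, 59, 54, 1249], [226.9, 215.3]), ([254, 234, 10, 4, 22], [258.8, 235.1]), ([278, 243, 10, 11, 86], [282.2, 248.1])]
scene 30 [([277, 150, 7, 14, 77], [279.9, 156.5]), ([294, 204, 10, 18, 130], [298.6, 212.5])]
scene 40 [([277, 150, 7, 14, 85], [280.0, 156.4]), ([274, 203, 31, 19, 230], [294.7, 211.2])]
scene 55 [([276, 149, 9, 16, 106], [279.9, 156.3]), ([302, 192, 10, 18, 47], [307.7, 198.9]), ([268, 198, 37, 25, 343], [291.2, 209.6]), ([261, 202, 18, 23, 58], [267.2, 214.5])]
scene 85 [([265, 140, 20, 26, 312], [276.0, 149.6]), ([299, 168, 10, 8, 16], [303.8, 172.1]), ([260, 185, 57, 41, 1392], [287.7, 206.4])]
[[ 0.3800799   0.18475947  0.018     ]
 [ 0.36993974 -0.29521034  0.018     ]]
0.4800769170017836 88.78971175063877
[[ 0.63805893 -0.20760835  0.02      ]
 [ 0.49125617 -0.20614345  0.02      ]
 [ 0.64344349  0.09039715  0.02      ]]
```

```bash
python3 - <<'E'
from h import *
ct=camera("top");cs=camera("scene")
def tri(a,b):
    o1,d1=ray(ct,a);o2,d2=ray(cs,b);d1=d1[0]/np.linalg.norm(d1);d2=d2[0]/np.linalg.norm(d2)
    A=np.c_[d1,-d2];s=np.linalg.lstsq(A,o2-o1,rcond=None)[0]
    p,q=o1+s[0]*d1,o2+s[1]*d2
    return (p+q)/2,np.linalg.norm(p-q)
H,e=tri((202.6,207.5),(298.6,212));print("handle",H,e)
K,e=tri((282.2,248.0),(279.9,156.4));print("knob",K,e)
print("handle@top z.112",onz(ct,(202.4,207.3),.112),"knob top",[onz(ct,(282.2,248),z) for z in(.06,.07,.08)])
# wheel ring outer contour
g=ct["pixels"].max(2);m=np.zeros_like(g);m[180:270,190:262]=g[180:270,190:262]<85
N,l,s,_=cv2.connectedComponentsWithStats(m);i=1+s[1:,4].argmax()
cn=max(cv2.findContours((l==i).astype('u1'),0,cv2.CHAIN_APPROX_NONE)[0],key=len)[:,0]
P=onz(ct,cn,.056)[:,:2]
# robust circle radius 62.5
from scipy.optimize import least_squares
r=least_squares(lambda c:np.linalg.norm(P-c[:2],axis=1)-c[2],[.53,.04,.0625],loss='cauchy',f_scale=.001).x;print("wheel",r)
ex=np.array([.99978,-.0211]);
O=np.array([.58496,-.0597]);
for n,q in(("wheel",r[:2]),("handle",H[:2]),("knob",K[:2])):
    d=q-O;print(n,"board",d@ex,d@[.0211,.99978])
for nm,xyz in dict(pivot=(-55,45),wheel=(-55,100)).items():
    print(nm,O+(xyz[0]*ex+xyz[1]*np.array([.0211,.99978]))/1000)
# objects
c=ct
f=lambda p:(np.array(p)+.5)/[3.4,3.3]+[155,120]-.5
for n,p,z in(("nut",(101,228),.034),("block top",(106,433),.068),("tin",(550,493),.046),("pencilL",(150,514),.025),("pencilR",(410,507),.025),("spR",(690,250),.02),("cutter",(400,178),.038),("fenceL",(57,160),.018)):
    print(n,onz(c,f(p),z).round(4))
E
```

```text
handle [0.54516646 0.09568441 0.08363413] 0.0006507285150458085
knob [ 0.45822718 -0.08098411  0.07401722] 0.00035614247041126435
handle@top z.112 [[0.54179221 0.09339897 0.112     ]] knob top [array([[ 0.45898209, -0.08195553,  0.06      ]]), array([[ 0.45853877, -0.08134709,  0.07      ]]), array([[ 0.45809546, -0.08073865,  0.08      ]])]
wheel [0.53138275 0.04216917 0.06026427]
wheel board -0.05571489987316748 0.10071627682123183
handle board -0.04306340013060493 0.1545105822252234
knob board -0.1262558452010245 -0.023953486287170877
pivot [ 0.5309216 -0.0135494]
wheel [0.5320821 0.0414385]
nut [[0.5946 0.1449 0.034 ]]
block top [[0.4493 0.1325 0.068 ]]
tin [[ 0.4128 -0.1605  0.046 ]]
pencilL [[0.395 0.107 0.025]]
pencilR [[ 0.4023 -0.0685  0.025 ]]
spR [[ 0.5864 -0.2625  0.02  ]]
cutter [[ 0.6323 -0.0594  0.038 ]]
fenceL [[0.6466 0.1799 0.018 ]]
```

```bash
cat >> h.py <<'E'
from scipy.spatial.transform import Rotation as Rn
def go(p,yaw=None,s=None):
    """tool-frame shift (mm) and turn (deg) from measured pose to world p, yaw deg (tool down)"""
    s=s or get_obs(); R=Rn.from_euler('xyz',s["eef_rot"])
    d=R.inv().apply(np.array(p)-s["ee_pos"])*1000
    w=np.zeros(3)
    if yaw is not None:
        w=np.degrees((R.inv()*Rn.from_euler('xyz',[-np.pi/2,0,np.radians(yaw)])).as_rotvec())
    print("shift",d.round(1),"turn",w.round(2),"yaw now",np.degrees(s["eef_rot"][2]).round(2),"q6",s["qpos"][5].round(2))
C=np.array([.5317,.0418])
def behind(phi,gap,z=.08,half=19):
    f=np.radians(phi); t=np.array([np.sin(f),-np.cos(f)]); r=np.array([np.cos(f),np.sin(f)])
    return [*(C+.055*r-(half+gap)/1000*t),z]
E
python3 - <<'E'
from h import *
print(behind(77.4,7)); go(behind(77.4,7,.205),-12.6)
d=np.radians(6)
c=np.array([19,0,-55.])
print(c-Rn.from_rotvec([0,d,0]).apply(c))
E
```

```text
[np.float64(0.5183240424664024), np.float64(0.10114714618294121), 0.08]
shift [ 4.495e+02  4.000e-01 -2.728e+02] turn [ 0.01 -8.01 -0.  ] yaw now -20.61 q6 -0.07
[5.85314947 0.         1.68474505]
```

>>> {"api": "step_arm", "payload": {
  "targets": [
    [25,0,-15,0,0,0],
    [25,0,-15,0,0,0],
    [25,0,-15,0,0,0],
    [25,0,-15,0,0,0],
    [25,0,-15,0,0,0],
    [25,0,-15,0,0,0],
    [25,0,-15,0,0,0],
    [25,0,-15,0,0,0],
    [25,0,-15,0,0,0],
    [25,0,-15,0,0,0],
    [25,0,-15,0,0,0],
    [25,0,-15,0,0,0]
  ],
  "gripper": -1
}}

```text
time_s: 1.85
ee_pos: [0.4116, 0.2399, 0.2055]
eef_rot: [-1.571, -0.0, -0.36]
force: [-0.1, 0.6, -0.4]
grip_width: 0.0006
```

>>> {"api": "step_arm", "payload": {
  "targets": [
    [25,0,-15,0,0,0],
    [25,0,-15,0,0,0],
    [25,0,-15,0,0,0],
    [25,0,-15,0,0,0],
    [25,0,-15,0,0,0],
    [25,0,-15,0,-8,0],
    [0,0,0,0,0,0],
    [0,0,0,0,0,0]
  ]
}}

```text
time_s: 2.85
ee_pos: [0.5194, 0.1041, 0.2053]
eef_rot: [-1.571, 0.0, -0.222]
force: [1.0, -0.2, -0.3]
grip_width: 0.0006
```

```bash
python3 - <<'E'
from h import *
print(get_obs()); go(behind(77.4,7,.08),-12.6)
c=camera("top"); cv2.imwrite("pics/t1.png",cv2.resize(c["pixels"][100:320,130:400,::-1],None,fx=2.7,fy=2.7))
c=camera("scene"); cv2.imwrite("pics/s1.png",cv2.resize(c["pixels"][50:330,130:430,::-1],None,fx=2,fy=2))
E
```

```text
{'time_s': 2.85, 'qpos': array([ 1.28494275e-01,  2.54959059e-01,  1.57853668e+00,  1.94626777e-04,
        1.30842821e+00, -1.21993861e+00]), 'joint_vel': array([ 0.01222102, -0.00910986,  0.00265799, -0.0011403 ,  0.00091583,
       -0.00744984]), 'tau': array([-9.79105309e-01, -4.98408294e+01, -3.53144002e+01, -2.03866046e-02,
        6.50116964e-02, -1.21726622e-01]), 'ee_pos': array([0.51936936, 0.10406125, 0.20534483]), 'eef_rot': array([-1.57073370e+00,  3.75719440e-04, -2.22413946e-01]), 'force': array([ 1.0054258 , -0.18614762, -0.33052918]), 'moment': array([-0.00796968, -0.00159896, -0.00645177]), 'grip_width': 0.00062435104886922}
shift [ -0.3 125.3  -3.1] turn [-0.   -0.14 -0.02] yaw now -12.74 q6 -1.22
```

View pics/s1.png

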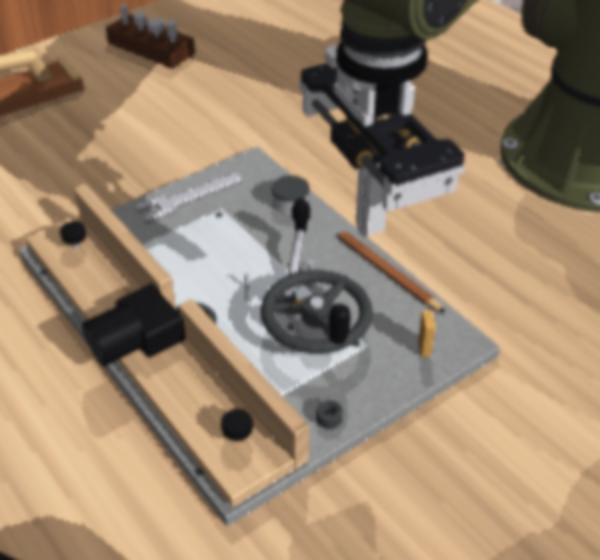

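The scene view shows the shut fingers above and clear of the wheel, with the handle free at about (340,323) in the crop. I'll descend next.

>>> {"api": "step_arm", "payload": {
  "targets": [
    [0,20,-3,0,0,0],
    [0,20,0,0,0,0],
    [0,20,0,0,0,0],
    [0,20,0,0,0,0],
    [0,20,0,0,0,0],
    [0,15,0,0,0,0],
    [0,10,0,0,0,0],
    [0,0,0,0,0,0]
  ]
}}

```text
time_s: 3.95
ee_pos: [0.5189, 0.1008, 0.0801]
eef_rot: [-1.571, 0.001, -0.22]
force: [-0.6, -0.5, 0.8]
grip_width: 0.0001
```

```bash
python3 - <<'E'
from h import *
go(behind(77.4,0,.08),-12.6);print(get_obs()["force"])
c=camera("top"); cv2.imwrite("pics/t2.png",cv2.resize(c["pixels"][120:300,155:385,::-1],None,fx=3.4,fy=3.3))
c=camera("scene"); cv2.imwrite("pics/s2.png",cv2.resize(c["pixels"][115:315,180:390,::-1],None,fx=3,fy=3))
E
```

```text
shift [6.4 0.1 0.2] turn [ 0.01 -0.02 -0.04] yaw now -12.62 q6 -1.23
[-0.58679339 -0.5199486   0.8288326 ]
```

View pics/s2.png

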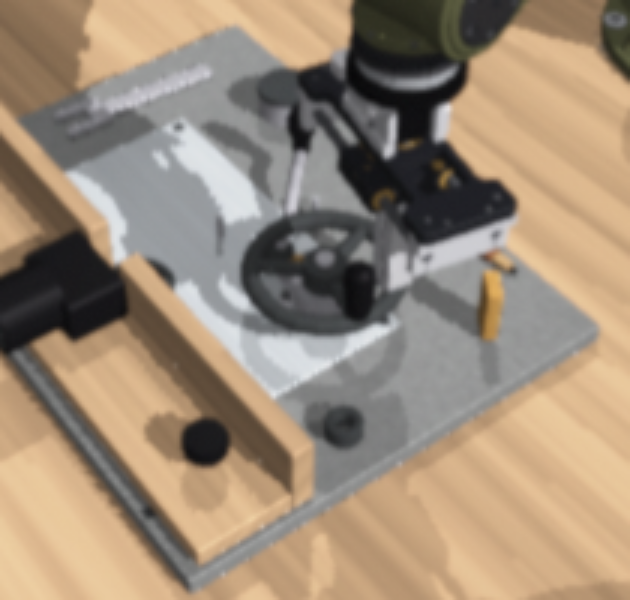

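View pics/t2.png

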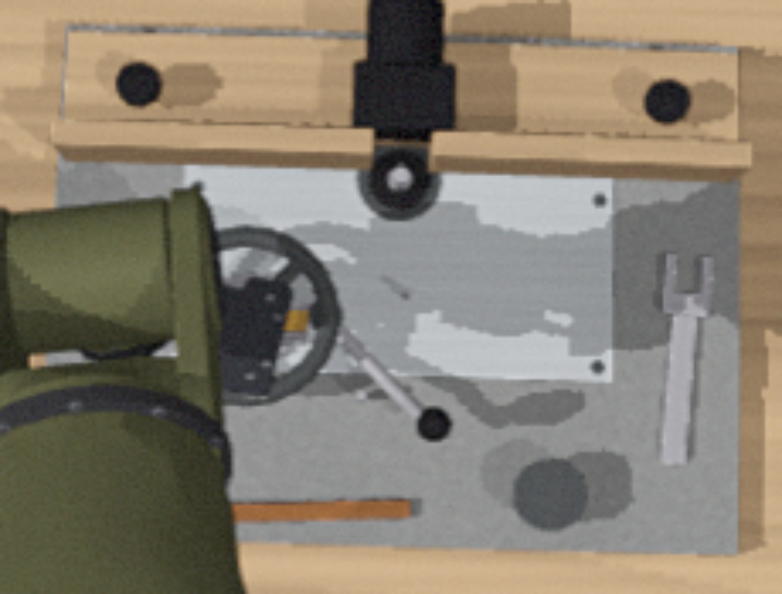

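Scene view: the finger stands just behind the handle (handle at (358,290) in the crop). I'll close up to contact and begin the arc, 6° per row.

>>> {"api": "step_arm", "payload": {
  "targets": [
    [3,0,0,0,0,0],
    [2,0,0,0,0,0],
    [1,0,0,0,0,0],
    [1,0,0,0,0,0],
    [0,0,0,0,0,0]
  ]
}}

```text
time_s: 4.68
ee_pos: [0.5259, 0.0993, 0.0805]
eef_rot: [-1.571, 0.0, -0.22]
force: [-1.9, 1.4, 2.0]
grip_width: 0.0007
```

>>> {"api": "step_arm", "payload": {
  "targets": [
    [2.93,0,0.8,0,3,0],
    [5.85,0,1.68,0,6,0],
    [5.85,0,1.68,0,6,0],
    [5.85,0,1.68,0,6,0],
    [5.85,0,1.68,0,6,0]
  ]
}}

```text
time_s: 5.3
ee_pos: [0.5529, 0.0958, 0.0804]
eef_rot: [-1.571, 0.0, -0.695]
force: [-4.3, 2.3, 3.8]
grip_width: 0.0003
```

```bash
python3 - <<'E'
from h import *
s=get_obs();print(s["force"]);go(behind(77.4-27,0,.08),-12.6-27)
c=camera("scene"); cv2.imwrite("pics/s3.png",cv2.resize(c["pixels"][115:315,180:390,::-1],None,fx=3,fy=3))
E
```

```text
[-4.31804979  2.30122535  3.75021532]
shift [-0.9  0.4 -0.1] turn [ 0.01 -0.21 -0.03] yaw now -39.81 q6 -0.77
```

View pics/s3.png

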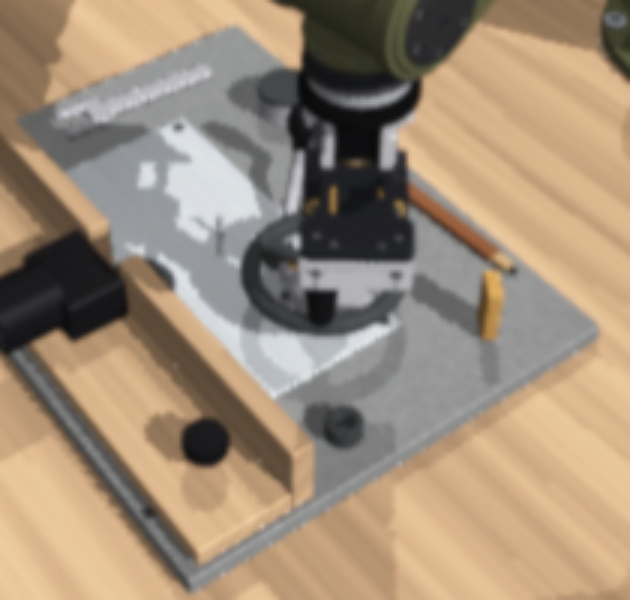

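Contact holds at about 5 N and the handle has moved on to (322,303) in the crop. Continuing.

>>> {"api": "step_arm", "payload": {
  "targets": [
    [5.85,0,1.68,0,6,0],
    [5.85,0,1.68,0,6,0],
    [5.85,0,1.68,0,6,0],
    [5.85,0,1.68,0,6,0],
    [5.85,0,1.68,0,6,0],
    [5.85,0,1.68,0,6,0],
    [5.85,0,1.68,0,6,0],
    [5.85,0,1.68,0,6,0],
    [5.85,0,1.68,0,6,0],
    [5.85,0,1.68,0,6,0]
  ]
}}

```text
time_s: 6.6
ee_pos: [0.5896, 0.051, 0.0802]
eef_rot: [-1.571, 0.0, -1.74]
force: [-2.4, 5.1, 0.4]
grip_width: 0.0004
```

```bash
python3 - <<'E'
from h import *
s=get_obs();print(s["force"]);go(behind(77.4-87,0,.08),-12.6-87)
c=camera("scene"); cv2.imwrite("pics/s4.png",cv2.resize(c["pixels"][115:315,180:390,::-1],None,fx=3,fy=3))
E
```

```text
[-2.41970488  5.07286115  0.39823797]
shift [-0.2  0.2 -0.6] turn [ 0.03 -0.1  -0.03] yaw now -99.7 q6 0.19
```

View pics/s4.png

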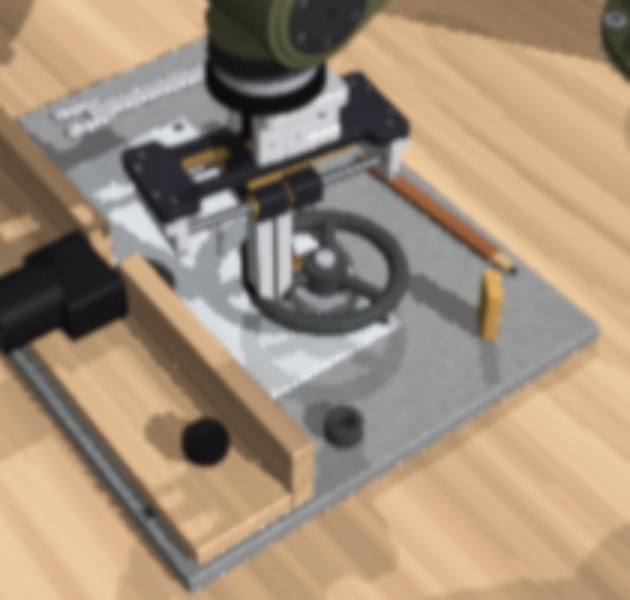

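The finger hides the handle, but the spokes have turned and the 5 N is tangential, so I'll continue.

>>> {"api": "step_arm", "payload": {
  "targets": [
    [5.85,0,1.68,0,6,0],
    [5.85,0,1.68,0,6,0],
    [5.85,0,1.68,0,6,0],
    [5.85,0,1.68,0,6,0],
    [5.85,0,1.68,0,6,0],
    [5.85,0,1.68,0,6,0],
    [5.85,0,1.68,0,6,0],
    [5.85,0,1.68,0,6,0],
    [5.85,0,1.68,0,6,0],
    [5.85,0,1.68,0,6,0]
  ]
}}

```text
time_s: 7.9
ee_pos: [0.5695, -0.0033, 0.0803]
eef_rot: [-1.571, 0.001, -2.786]
force: [2.4, 4.1, -2.2]
grip_width: 0.0002
```

>>> {"api": "step_arm", "payload": {
  "targets": [
    [5.85,0,1.68,0,6,0],
    [5.85,0,1.68,0,6,0],
    [5.85,0,1.68,0,6,0],
    [5.85,0,1.68,0,6,0],
    [5.85,0,1.68,0,6,0],
    [5.85,0,1.68,0,6,0]
  ]
}}

```text
time_s: 8.65
ee_pos: [0.5364, -0.0168, 0.0805]
eef_rot: [-1.571, 0.002, 2.869]
force: [4.4, 1.5, -1.9]
grip_width: 0.0002
```

```bash
python3 - <<'E'
from h import *
s=get_obs();print(s["force"]);go(behind(77.4-183,0,.08),-12.6-183)
c=camera("scene"); cv2.imwrite("pics/s5.png",cv2.resize(c["pixels"][115:315,180:390,::-1],None,fx=3,fy=3))
E
```

```text
[ 4.40230057  1.51450674 -1.90655219]
shift [ 1.3  0.5 -0.2] turn [ 0.02 -0.03 -0.12] yaw now 164.37 q6 1.74
```

View pics/s5.png

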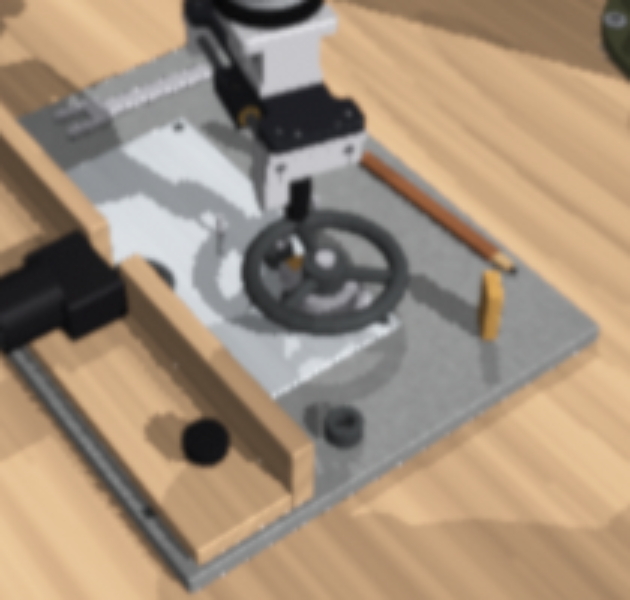

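Handle at (298,195) in the crop, about 183° done and contact still good. Now I back off, rise, turn the tool back half a turn, and come down to use its other face.

>>> {"api": "step_arm", "payload": {
  "targets": [
    [-6,0,0,0,0,0],
    [-6,0,0,0,0,0],
    [0,-20,0,0,0,0],
    [0,-20,0,0,0,0],
    [0,-20,0,0,0,0],
    [0,0,0,0,-10,0],
    [0,0,0,0,-10,0],
    [0,0,0,0,-10,0],
    [0,0,0,0,-10,0],
    [0,0,0,0,-10,0],
    [0,0,0,0,-10,0],
    [0,0,0,0,-10,0]
  ]
}}

```text
time_s: 10.2
ee_pos: [0.5479, -0.0201, 0.1403]
eef_rot: [-1.571, -0.0, -2.185]
force: [-0.1, 1.1, -0.3]
grip_width: 0.0011
```

>>> {"api": "step_arm", "payload": {
  "targets": [
    [0,0,0,0,-10,0],
    [0,0,0,0,-10,0],
    [0,0,0,0,-10,0],
    [0,0,0,0,-10,0],
    [0,0,0,0,-10,0],
    [0,0,0,0,-10,0],
    [0,0,0,0,-10,0],
    [0,0,0,0,-10,0],
    [0,0,0,0,-10,0],
    [0,0,0,0,-10,0],
    [0,0,0,0,-10,0],
    [0,0,0,0,0,0]
  ]
}}

```text
time_s: 11.7
ee_pos: [0.5478, -0.0201, 0.1403]
eef_rot: [-1.571, 0.0, -0.272]
force: [1.1, -0.4, 0.3]
grip_width: 0.0002
```

```bash
python3 - <<'E'
from h import *
s=get_obs();print(s["ee_pos"]);go(behind(77.4-183,11,.08),-12.6-183+180)
c=camera("scene"); cv2.imwrite("pics/s6.png",cv2.resize(c["pixels"][115:315,180:390,::-1],None,fx=3,fy=3))
E
```

```text
[ 0.54775549 -0.02013177  0.1403139 ]
shift [-2.1 60.3  0.3] turn [ 0.01  0.01 -0.01] yaw now -15.59 q6 -1.4
```

View pics/s6.png

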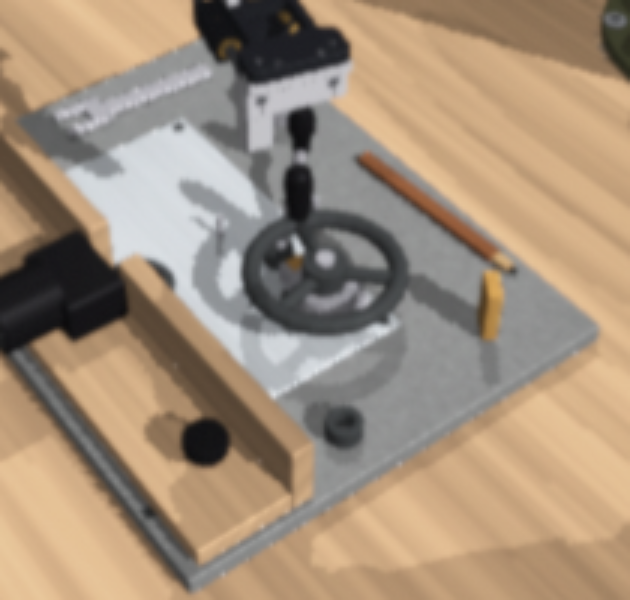

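The handle is where I left it (298,192 in the crop). Descend and make contact with the other face.

>>> {"api": "step_arm", "payload": {
  "targets": [
    [0,20,0,0,0,0],
    [0,20,0,0,0,0],
    [0,20,0,0,0,0],
    [-5,0,0,0,0,0],
    [-4,0,0,0,0,0],
    [-2,0,0,0,0,0],
    [-2,0,0,0,0,0],
    [0,0,0,0,0,0]
  ]
}}

```text
time_s: 12.75
ee_pos: [0.5353, -0.0166, 0.081]
eef_rot: [-1.571, -0.001, -0.273]
force: [2.6, -0.7, 1.2]
grip_width: 0.0008
```

>>> {"api": "step_arm", "payload": {
  "targets": [
    [-2.9,0,-0.8,0,3,0],
    [-5.85,0,-1.68,0,6,0],
    [-5.85,0,-1.68,0,6,0],
    [-5.85,0,-1.68,0,6,0],
    [-5.85,0,-1.68,0,6,0],
    [-5.85,0,-1.68,0,6,0],
    [-5.85,0,-1.68,0,6,0],
    [-5.85,0,-1.68,0,6,0]
  ]
}}

```text
time_s: 13.75
ee_pos: [0.4934, -0.0022, 0.081]
eef_rot: [-1.57, -0.001, -1.062]
force: [2.7, -3.6, 2.9]
grip_width: 0.0006
```

```bash
python3 - <<'E'
from h import *
s=get_obs();print(s["force"]);go(behind(77.4-183-45,0,.08),-12.6-183-45+180)
c=camera("scene"); cv2.imwrite("pics/s7.png",cv2.resize(c["pixels"][115:315,180:390,::-1],None,fx=3,fy=3))
E
```

```text
[ 2.70196133 -3.64120857  2.87693883]
shift [-0.5  1.  -0. ] turn [-0.06 -0.23  0.08] yaw now -60.83 q6 -0.59
```

View pics/s7.png

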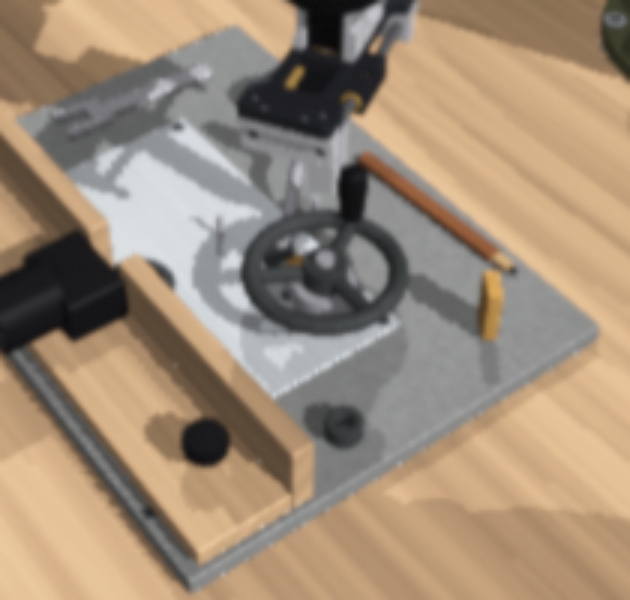

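Handle at (352,190) in the crop, still driven (about 228°). Continuing.

>>> {"api": "step_arm", "payload": {
  "targets": [
    [-5.85,0,-1.68,0,6,0],
    [-5.85,0,-1.68,0,6,0],
    [-5.85,0,-1.68,0,6,0],
    [-5.85,0,-1.68,0,6,0],
    [-5.85,0,-1.68,0,6,0],
    [-5.85,0,-1.68,0,6,0],
    [-5.85,0,-1.68,0,6,0],
    [-5.85,0,-1.68,0,6,0],
    [-5.85,0,-1.68,0,6,0],
    [-5.85,0,-1.68,0,6,0]
  ]
}}

```text
time_s: 15.05
ee_pos: [0.4742, 0.0532, 0.0804]
eef_rot: [-1.572, -0.001, -2.107]
force: [-3.0, -3.5, 3.4]
grip_width: 0.0005
```

>>> {"api": "step_arm", "payload": {
  "targets": [
    [-5.85,0,-1.68,0,6,0],
    [-5.85,0,-1.68,0,6,0],
    [-5.85,0,-1.68,0,6,0],
    [-5.85,0,-1.68,0,6,0],
    [-5.85,0,-1.68,0,6,0],
    [-5.85,0,-1.68,0,6,0],
    [-5.85,0,-1.68,0,6,0],
    [-5.85,0,-1.68,0,6,0],
    [0,0,0,0,0,0]
  ]
}}

```text
time_s: 16.18
ee_pos: [0.5017, 0.0921, 0.0801]
eef_rot: [-1.571, -0.001, -2.941]
force: [-1.5, 1.4, 0.4]
grip_width: 0.0004
```

```bash
python3 - <<'E'
from h import *
s=get_obs();print(s["force"]);go(behind(77.4-336,0,.08),-12.6-336+180)
c=camera("scene"); cv2.imwrite("pics/s8.png",cv2.resize(c["pixels"][115:315,180:390,::-1],None,fx=3,fy=3))
c=camera("top"); cv2.imwrite("pics/t8.png",cv2.resize(c["pixels"][120:300,155:385,::-1],None,fx=3.4,fy=3.3))
E
```

```text
[-1.53021395  1.37124801  0.44028326]
shift [-0.4  0.1  0.2] turn [0.03 0.07 0.08] yaw now -168.53 q6 1.48
```

View pics/s8.png

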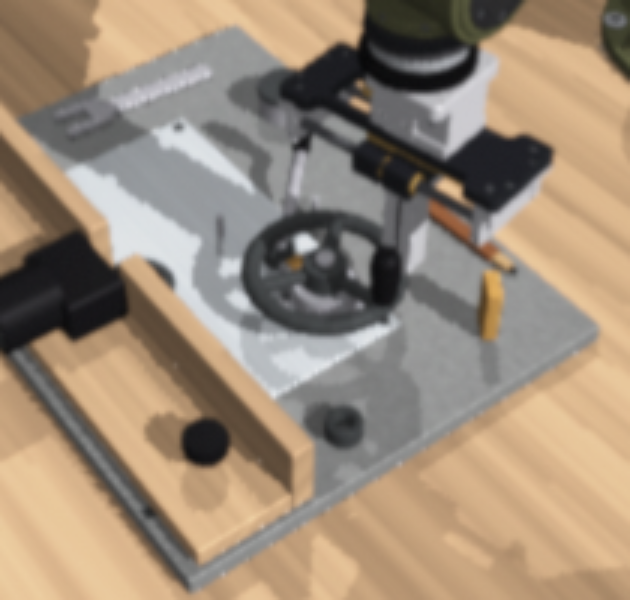

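View pics/t8.png

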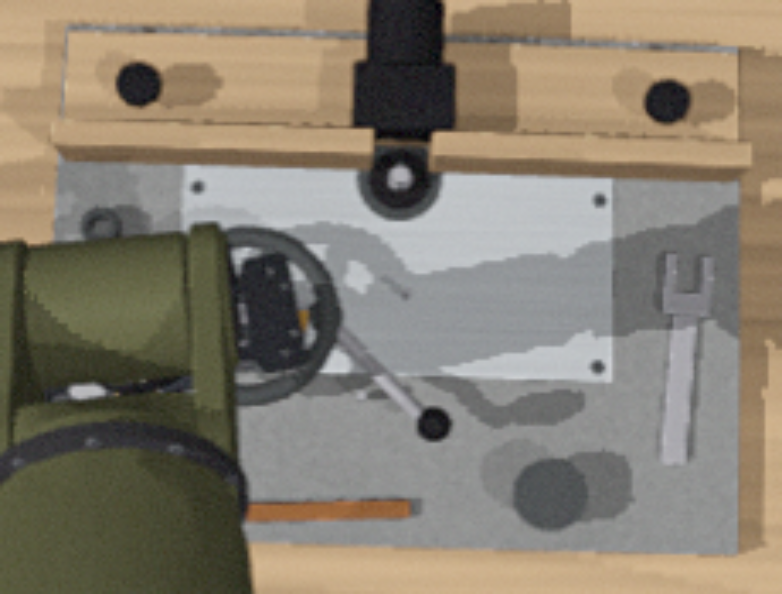

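```bash
cat >> h.py <<'E'
def hblob(c,box,th=30):
    g=c["pixels"].max(2); x0,y0,x1,y1=box; m=np.zeros_like(g); m[y0:y1,x0:x1]=(g[y0:y1,x0:x1]<th)
    N,l,s,ce=cv2.connectedComponentsWithStats(m); 
    return [(s[i].tolist(),ce[i]) for i in range(1,N) if s[i,4]>25]
def ang(p): d=p[:2]-C; return np.degrees(np.arctan2(d[1],d[0])),np.linalg.norm(d)*1000
E
python3 - <<'E'
from h import *
c=camera("scene")
print(ang(onz(c,(298.6,212.5),.0875)[0]))
for b in hblob(c,(280,190,325,232)): print(b,ang(onz(c,b[1],.0875)[0]))
E
```

```text
(np.float64(73.5137353696183), np.float64(59.94230334207347))
([304, 198, 9, 19, 121], array([307.54545455, 207.27272727])) (np.float64(97.47401931104459), np.float64(57.82761167475443))
```

Scene view: handle at (307.5,207.3) full-frame versus (298.6,212.5) at the start, so about 24° remains, which agrees with the tool. Push about 21° more, then measure.

>>> {"api": "step_arm", "payload": {
  "targets": [
    [-5.85,0,-1.68,0,6,0],
    [-5.85,0,-1.68,0,6,0],
    [-4.9,0,-1.4,0,5,0],
    [-3.9,0,-1.1,0,4,0],
    [0,0,0,0,0,0],
    [0,0,0,0,0,0]
  ]
}}

```text
time_s: 17.08
ee_pos: [0.5219, 0.0988, 0.0804]
eef_rot: [-1.571, -0.0, 2.975]
force: [-1.7, 1.7, -0.2]
grip_width: 0.0006
```

```bash
python3 - <<'E'
from h import *
go(behind(77.4-357,0,.08),-12.6-357+180)
c=camera("scene")
for b in hblob(c,(280,190,325,232)): print(b,ang(onz(c,b[1],.0875)[0]))
cv2.imwrite("pics/s9.png",cv2.resize(c["pixels"][115:315,180:390,::-1],None,fx=3,fy=3))
E
```

```text
shift [-0.2  0.4 -0.4] turn [0.   0.07 0.01] yaw now 170.47 q6 1.86
([295, 203, 10, 18, 130], array([299.63846154, 211.80769231])) (np.float64(76.23145573407137), np.float64(58.9671373358087))
```

View pics/s9.png

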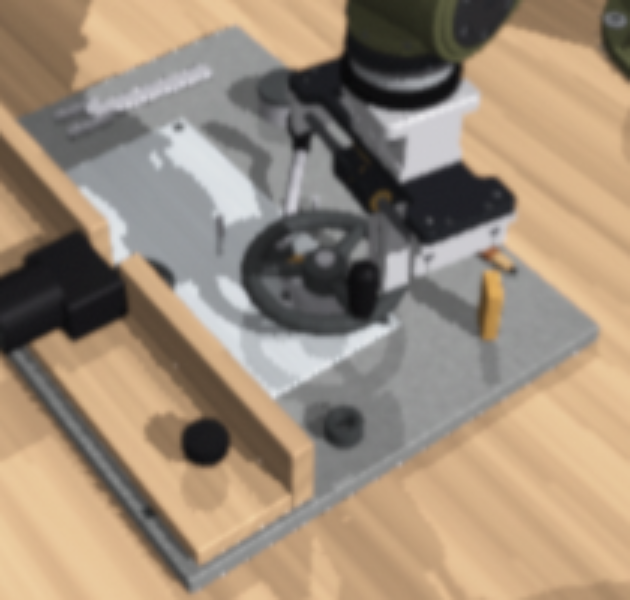

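>>> {"api": "step_arm", "payload": {
  "targets": [
    [-1.2,0,-0.3,0,1.2,0],
    [-1.2,0,-0.3,0,1.2,0],
    [0,0,0,0,0,0],
    [0,0,0,0,0,0],
    [6,0,0,0,0,0],
    [6,0,0,0,0,0],
    [0,-20,0,0,0,0],
    [0,-25,0,0,0,0],
    [20,-25,0,0,0,0],
    [30,-10,0,0,0,0],
    [30,0,0,0,0,0],
    [30,0,0,0,0,0]
  ]
}}

```text
time_s: 18.62
ee_pos: [0.4041, 0.1245, 0.1607]
eef_rot: [-1.571, 0.001, 2.932]
force: [-1.3, 0.1, 0.3]
grip_width: 0.0004
```

```bash
python3 - <<'E'
from h import *
print(get_obs()["ee_pos"])
for n in("scene","top"):
    c=camera(n);cv2.imwrite(f"pics/{n}10.png",c["pixels"][:,:,::-1])
    a=cv2.imread(f"pics/{n}0.png");b=c["pixels"][:,:,::-1]
    if n=="scene":
        for X in(a,b): print(hblob(dict(pixels=X),(280,190,325,232)))
        print(ang(onz(c,hblob(dict(pixels=b),(280,190,325,232))[0][1],.0875)[0]))
    else:
        for X in(a,b): print(hblob(dict(pixels=X),(190,195,220,225),40))
    box=(286,194,312,228) if n=="scene" else (190,196,216,220)
    x0,y0,x1,y1=box
    A=cv2.resize(a[y0:y1,x0:x1],None,fx=10,fy=10,interpolation=cv2.INTER_CUBIC)
    B=cv2.resize(b[y0-5:y1+5,x0-5:x1+5],None,fx=10,fy=10,interpolation=cv2.INTER_CUBIC)
    r=cv2.matchTemplate(B,A,cv2.TM_CCOEFF_NORMED);print(n,cv2.minMaxLoc(r)[1],(np.array(cv2.minMaxLoc(r)[3])-50)/10)
E
```

```text
[0.40413684 0.12447038 0.16066524]
[([294, 204, 10, 17, 131], array([298.53435115, 212.44274809]))]
[([295, 204, 9, 18, 127], array([298.62204724, 212.41732283]))]
(np.float64(73.64331526160991), np.float64(59.74173565500246))
scene 0.9988365769386292 [0. 0.]
[([198, 203, 10, 10, 73], array([202.73972603, 207.42465753]))]
[([198, 203, 10, 10, 67], array([202.43283582, 207.58208955]))]
top 0.9951325058937073 [0.  0.1]
```

View pics/top10.png

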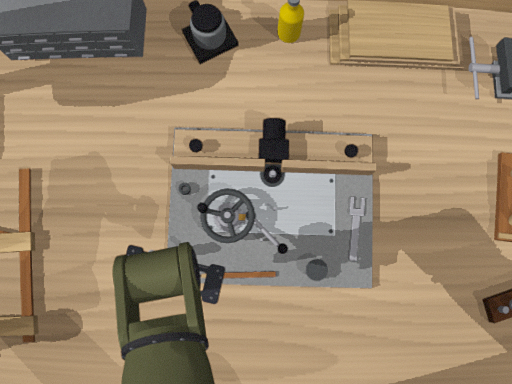

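View pics/scene10.png

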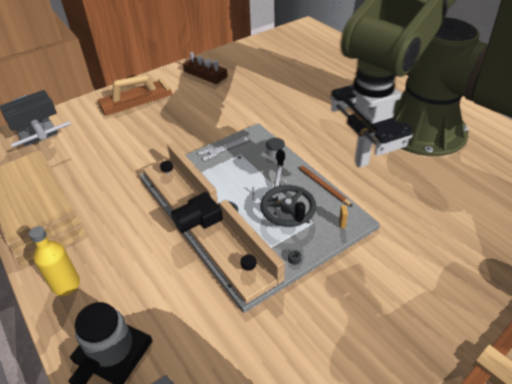

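The wheel is back where it began: the handle matches the first pictures to within 0.1 px in both views (about 0.2°). The loose things haven't moved. Next is the lever.

```bash
cat >> h.py <<'E'
P=np.array([.5307,-.0133])
def bk(psi,gap,z=.067,half=20):
    f=np.radians(psi); r=np.array([np.cos(f),np.sin(f)]); t=np.array([-r[1],r[0]])
    return [*(P+.1*r-(half+gap)/1000*t),z]
E
python3 - <<'E'
from h import *
d=np.array([.4583,-.0811])-P;psi=np.degrees(np.arctan2(d[1],d[0]));print(psi,np.linalg.norm(d))
print(bk(psi,8)); go(bk(psi,8,.16),psi+270)
d=np.radians(4);c=np.array([-20,0,-100.]);print(c-Rn.from_rotvec([0,-d,0]).apply(c))
E
```

```text
-136.8792159148141 0.09918971720899296
[np.float64(0.43856948226956455), np.float64(-0.06121625718607342), 0.067]
shift [-73.    0.8 174.6] turn [ 2.000e-02  3.492e+01 -4.000e-02] yaw now 168.04 q6 1.99
[-7.02436637  0.          1.1515345 ]
```

>>> {"api": "step_arm", "payload": {
  "targets": [
    [-10,0,25,0,0,0],
    [-10,0,25,0,0,0],
    [-10,0,25,0,0,0],
    [-10,0,25,0,0,0],
    [-11,0,25,0,0,0],
    [-11,0,25,0,0,0],
    [-11,0,25,0,0,0],
    [0,0,0,0,9,0],
    [0,0,0,0,9,0],
    [0,0,0,0,9,0],
    [0,0,0,0,8,0],
    [0,0,0,0,0,0]
  ]
}}

```text
time_s: 20.23
ee_pos: [0.4404, -0.0622, 0.1606]
eef_rot: [-1.571, 0.001, 2.322]
force: [0.1, -0.0, -0.4]
grip_width: 0.0004
```

```bash
python3 - <<'E'
from h import *
go(bk(-136.9,8,.067),-136.9+270)
c=camera("scene");cv2.imwrite("pics/s11.png",cv2.resize(c["pixels"][80:280,180:390,::-1],None,fx=3,fy=3))
E
```

```text
shift [ 2.1 93.6  0.7] turn [ 0.01 -0.07 -0.03] yaw now 133.03 q6 2.17
```

View pics/s11.png

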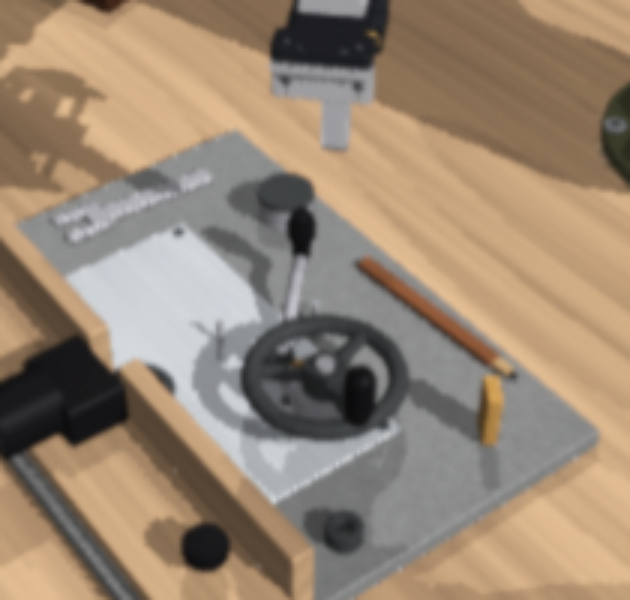

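Scene view: the tool is above and to one side of the knob (knob at (302,230) in the crop). Descend and approach it.

>>> {"api": "step_arm", "payload": {
  "targets": [
    [2,20,0,0,0,0],
    [0,20,0,0,0,0],
    [0,20,0,0,0,0],
    [0,20,0,0,0,0],
    [0,13,0,0,0,0],
    [0,0,0,0,0,0],
    [-4,0,0,0,0,0],
    [-2,0,0,0,0,0],
    [0,0,0,0,0,0]
  ]
}}

```text
time_s: 21.4
ee_pos: [0.4432, -0.065, 0.0678]
eef_rot: [-1.571, 0.001, 2.321]
force: [-0.8, -0.6, 0.5]
grip_width: 0.0006
```

```bash
python3 - <<'E'
from h import *
go(bk(-136.9,0,.067),-136.9+270);print(get_obs()["force"])
c=camera("scene");cv2.imwrite("pics/s12.png",cv2.resize(c["pixels"][80:280,180:390,::-1],None,fx=3,fy=3))
E
```

```text
shift [-2.   0.8  0.8] turn [ 0.02 -0.11 -0.03] yaw now 132.99 q6 2.16
[-0.83405009 -0.59668873  0.49051414]
```

View pics/s12.png

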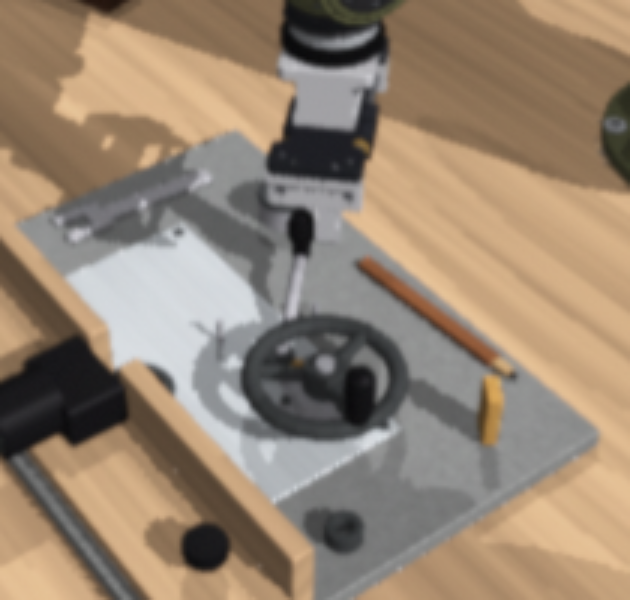

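The tool is right behind the knob (301,230 in the crop). Pushing round, first about 36°.

>>> {"api": "step_arm", "payload": {
  "targets": [
    [-2,0,0,0,0,0],
    [-3.5,0,0.6,0,-2,0],
    [-7,0,1.15,0,-4,0],
    [-7,0,1.15,0,-4,0],
    [-7,0,1.15,0,-4,0],
    [0,0,0,0,0,0]
  ]
}}

```text
time_s: 22.2
ee_pos: [0.4599, -0.0858, 0.0674]
eef_rot: [-1.571, 0.0, 2.565]
force: [0.7, 0.8, -0.5]
grip_width: 0.0004
```

>>> {"api": "step_arm", "payload": {
  "targets": [
    [-7,0,1.15,0,-4,0],
    [-7,0,1.15,0,-4,0],
    [-7,0,1.15,0,-4,0],
    [-7,0,1.15,0,-4,0],
    [-7,0,1.15,0,-4,0],
    [-3.5,0,0.6,0,-2,0],
    [0,0,0,0,0,0]
  ]
}}

```text
time_s: 23.08
ee_pos: [0.4921, -0.1069, 0.0673]
eef_rot: [-1.571, -0.0, 2.948]
force: [-0.7, -0.1, -0.0]
grip_width: 0.0005
```

```bash
python3 - <<'E'
from h import *
s=get_obs();go(bk(-136.9+36,0,.067),-136.9+36+270);print(s["force"],np.linalg.norm(s["force"]))
c=camera("scene");cv2.imwrite("pics/s13.png",cv2.resize(c["pixels"][80:280,180:390,::-1],None,fx=3,fy=3))
E
```

```text
shift [-0.2  0.3  0.7] turn [-0.01 -0.19  0.01] yaw now 168.91 q6 1.48
[-0.72926194 -0.116927   -0.02354288] 0.7389513987002301
```

View pics/s13.png

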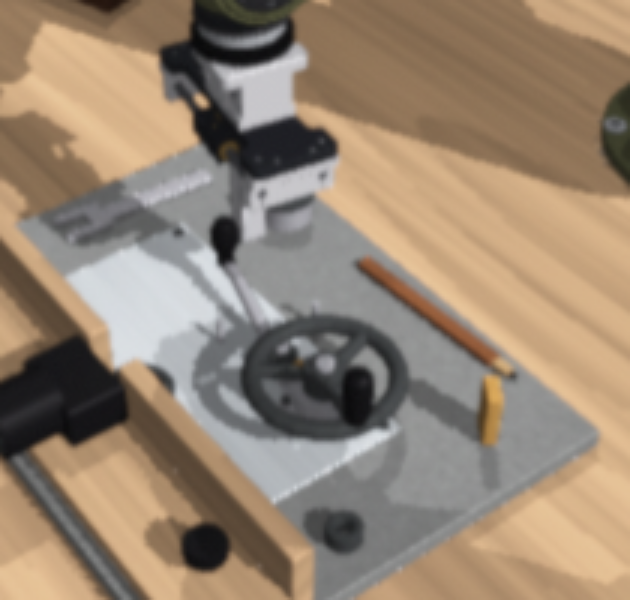

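The lever is following, with the knob at (225,240) in the crop. Approach the stop gently.

>>> {"api": "step_arm", "payload": {
  "targets": [
    [-5.3,0,0.9,0,-3,0],
    [-5.3,0,0.9,0,-3,0],
    [-5.3,0,0.9,0,-3,0],
    [-5.3,0,0.9,0,-3,0],
    [-3.5,0,0.6,0,-2,0]
  ]
}}

```text
time_s: 23.75
ee_pos: [0.516, -0.1135, 0.0673]
eef_rot: [-1.571, -0.001, -3.09]
force: [-2.3, -0.1, -1.6]
grip_width: 0.0004
```

>>> {"api": "step_arm", "payload": {
  "targets": [
    [-1.75,0,0.3,0,-1,0],
    [-1.75,0,0.3,0,-1,0],
    [-1.75,0,0.3,0,-1,0]
  ]
}}

```text
time_s: 24.12
ee_pos: [0.5216, -0.114, 0.0674]
eef_rot: [-1.571, -0.0, -3.037]
force: [-2.5, -3.1, -0.8]
grip_width: 0.0002
```

```bash
python3 - <<'E'
from h import *
s=get_obs();go(bk(-136.9+53,0,.067),-136.9+53+270);print(s["force"],np.linalg.norm(s["force"]))
c=camera("scene");cv2.imwrite("pics/s14.png",cv2.resize(c["pixels"][80:280,180:390,::-1],None,fx=3,fy=3))
E
```

```text
shift [0.2 0.4 0.8] turn [-0.01 -0.08  0.01] yaw now -173.98 q6 1.18
[-2.52214979 -3.13574102 -0.81360606] 4.105613977103988
```

View pics/s14.png

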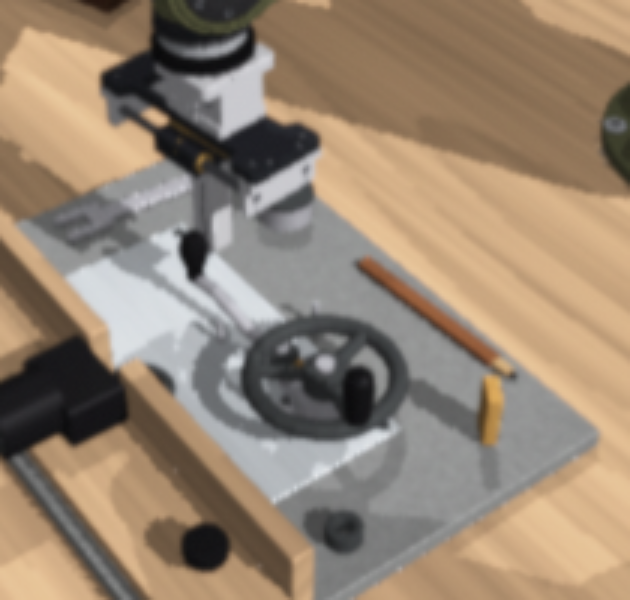

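Knob at (194,255) in the crop, about 53° of about 56° done. Going in single-degree steps and watching the force.

>>> {"api": "step_arm", "payload": {
  "targets": [
    [-1.75,0,0.3,0,-1,0],
    [0,0,0,0,0,0]
  ]
}}

```text
time_s: 24.42
ee_pos: [0.5235, -0.1141, 0.0674]
eef_rot: [-1.571, 0.0, -3.019]
force: [-2.6, -2.4, -1.3]
grip_width: 0.0003
```

>>> {"api": "step_arm", "payload": {
  "targets": [
    [-1.5,0,0.2,0,-0.8,0],
    [0,0,0,0,0,0]
  ]
}}

```text
time_s: 24.68
ee_pos: [0.525, -0.1141, 0.0674]
eef_rot: [-1.571, 0.0, -3.005]
force: [-3.4, -3.3, -0.3]
grip_width: 0.0007
```

>>> {"api": "step_arm", "payload": {
  "targets": [
    [-1,0,0.1,0,-0.5,0],
    [0,0,0,0,0,0]
  ]
}}

```text
time_s: 24.92
ee_pos: [0.5259, -0.1141, 0.0674]
eef_rot: [-1.571, 0.0, -2.997]
force: [-2.9, -3.4, -0.6]
grip_width: 0.0004
```

>>> {"api": "step_arm", "payload": {
  "targets": [
    [-1,0,0.1,0,-0.5,0],
    [0,0,0,0,0,0]
  ]
}}

```text
time_s: 25.18
ee_pos: [0.5262, -0.1142, 0.0674]
eef_rot: [-1.571, -0.002, -2.988]
force: [-8.5, -4.4, 3.1]
grip_width: 0.0006
```

>>> {"api": "step_arm", "payload": {
  "targets": [
    [-1,0,0.1,0,-0.5,0],
    [0,0,0,0,0,0]
  ]
}}

```text
time_s: 25.42
ee_pos: [0.5264, -0.1143, 0.0673]
eef_rot: [-1.571, -0.004, -2.979]
force: [-15.7, -5.8, 8.0]
grip_width: 0.0002
```

```bash
python3 - <<'E'
from h import *
s=get_obs();go(bk(-81.2,0,.067),-81.2+270);print(s["force"],np.linalg.norm(s["force"]))
E
```

```text
shift [0.3 0.3 0.9] turn [0.03 0.5  0.22] yaw now -170.7 q6 1.13
[-15.68834284  -5.83697788   8.04992547] 18.574060192298422
```

The stop is reached: 1 mm more command moved the tool only 0.2 mm, the force rose to 16–18 N, and the position matches the expected one to 0.3 mm. Backing off, rising and moving clear.

>>> {"api": "step_arm", "payload": {
  "targets": [
    [2,0,0,0,0,0],
    [6,0,0,0,0,0],
    [6,0,0,0,0,0],
    [0,-20,0,0,0,0],
    [0,-25,0,0,0,0],
    [0,-25,0,0,0,0],
    [0,-25,0,0,0,0],
    [25,0,0,0,0,0],
    [25,0,0,0,0,0],
    [25,0,0,0,0,0],
    [25,0,0,0,0,0],
    [0,0,0,0,0,0]
  ]
}}

```text
time_s: 26.92
ee_pos: [0.4147, -0.1325, 0.1628]
eef_rot: [-1.57, 0.001, -2.98]
force: [0.3, -0.1, -0.1]
grip_width: 0.0004
```

```bash
python3 - <<'E'
from h import *
for n in("scene","top"):
    c=camera(n);cv2.imwrite(f"pics/{n}15.png",c["pixels"][:,:,::-1])
    a=cv2.imread(f"pics/{n}0.png");b=c["pixels"][:,:,::-1]
    bx,th=((280,190,325,232),30) if n=="scene" else ((190,195,220,225),40)
    for X in(a,b): print(hblob(dict(pixels=X),bx,th))
    x0,y0,x1,y1=(286,194,312,228) if n=="scene" else (190,196,216,220)
    A=cv2.resize(a[y0:y1,x0:x1],None,fx=10,fy=10,interpolation=cv2.INTER_CUBIC)
    B=cv2.resize(b[y0-5:y1+5,x0-5:x1+5],None,fx=10,fy=10,interpolation=cv2.INTER_CUBIC)
    r=cv2.matchTemplate(B,A,cv2.TM_CCOEFF_NORMED);print(n,cv2.minMaxLoc(r)[1],(np.array(cv2.minMaxLoc(r)[3])-50)/10)
    if n=="top":
        for b in hblob(c,(276,195,330,260),40):
            p=onz(c,b[1],.075)[0];d=p[:2]-P;print("knob",b,p,np.degrees(np.arctan2(d[1],d[0])),np.linalg.norm(d))
E
python3 - <<'E'
import cv2
a=cv2.imread("pics/top15.png")[120:300,155:385]; cv2.imwrite("pics/t15z.png",cv2.resize(a,None,fx=3.4,fy=3.3,interpolation=cv2.INTER_CUBIC))
E
```

```text
[([294, 204, 10, 17, 131], array([298.53435115, 212.44274809]))]
[([294, 203, 10, 19, 145], array([298.33103448, 212.26206897]))]
scene 0.9888845682144165 [-0.1  0. ]
[([198, 203, 10, 10, 73], array([202.73972603, 207.42465753]))]
[([198, 203, 11, 10, 79], array([202.91139241, 207.34177215]))]
top 0.9892374873161316 [ 0.  -0.1]
knob ([292, 205, 9, 8, 55], array([296.10909091, 208.61818182])) [ 0.54621848 -0.11158838  0.075     ] -81.02779581561893 0.0995059250051961
```

View pics/t15z.png

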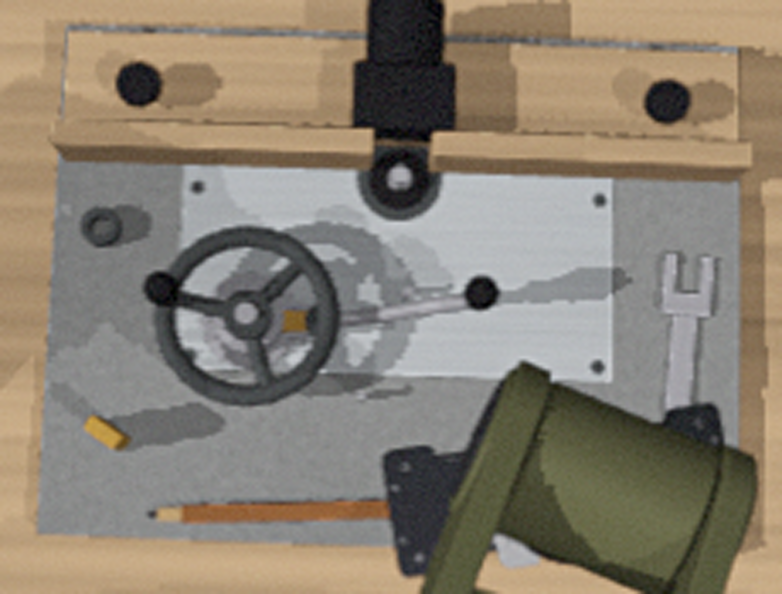

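The lever is at −81.0° (stop expected at −81.2°), the handle is within 0.2 px of its starting place, and the tool is clear. Handing in.

```bash
python3 -c "
from station import job,get_obs
print(get_obs()['force'].round(2)); print(job.hand_in())"
```

```text
[ 0.    0.   -0.32]
the job is handed in; nothing more can be done
None
```

I pushed the hand wheel through one full clockwise turn with the shut fingers, then pushed the lock lever to its far stop. I backed clear and handed the job in at about 27 s; the hand-in gives no verdict.

- **Wheel turn:** pushing took about 5 N at the handle, with one change of pushing face halfway round. Before locking, both cameras matched the handle to its first picture to within 0.1 px, about 0.2°. After locking the match was still 0.1 px, and the blob centres differed by 0.2–0.3 px (about 0.01 rad).
- **Lock lever:** the lever met its stop with about 18 N total (16 N along the push), and I stopped there. The last picture puts it at −81.0° against an expected −81.2°, so I take it as locked. I could not read the joint angle directly.
- **Loose things:** the block, nut, pencil and spanner look undisturbed in the last view. The arm hid the tin and parts of the pencil and spanner there. I saw nothing touched in any earlier picture, and the fingertips stayed above all of them except possibly the 68 mm block, whose top is 1 mm above the lowest fingertip height. The fingers were well away from it at that point.
- **Disagreement:** the scene view alone puts the handle 3–4° off my working angle. That error is the same at the start and the end, so it cancels in the comparison.

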